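Load a bottle from a crowded rack into the bench shaker

TASK

The shaker is still switched to forward: first set its red toggle to the upright centre (off) position, without letting it go over into reverse. Then pick the one milky white bottle out of the crowded blue rack (a finger fits beside it only in the lane between the two rows and along the rack's outer sides) and stand it upright inside the fence of the shaker's tray, setting it down on the tray floor before you let go. Leave the other five bottles standing in their cells.

Things in the scene. Friction and masses are not known exactly. Their poses are not given: they have to be found in the camera images.
- milky_mid (a point): the bottle to take: the only opaque milky white one, dark green cap; 36 mm diameter, 161 mm tall (cap: top 19 mm, 28 mm across), 90 to 210 g, straight-sided to 112 mm above its foot (35 mm across there), narrowing above. Stands upright in any one of the rack's six cells. This point: on its axis, half-way up (80.5 mm above its foot); z is its axis
- clear1_mid (a point): clear bottle, part full of pale liquid, bright green cap, 42 mm across, 159 mm tall, narrowing above 90 mm to a 28 mm cap, 100 g; stands in a rack cell and stays there. This point: on its axis, half-way up; its z axis is the bottle's axis
- clear2_mid (a point): clear bottle, part full of pale liquid, bright green cap, 42 mm across, 159 mm tall, narrowing above 90 mm to a 28 mm cap, 100 g; stands in a rack cell and stays there. This point: on its axis, half-way up; its z axis is the bottle's axis
- clear3_mid (a point): clear bottle, part full of pale liquid, bright green cap, 42 mm across, 159 mm tall, narrowing above 90 mm to a 28 mm cap, 100 g; stands in a rack cell and stays there. This point: on its axis, half-way up; its z axis is the bottle's axis
- clear4_mid (a point): clear bottle, part full of pale liquid, bright green cap, 42 mm across, 159 mm tall, narrowing above 90 mm to a 28 mm cap, 100 g; stands in a rack cell and stays there. This point: on its axis, half-way up; its z axis is the bottle's axis
- dark_mid (a point): small dark brown bottle with a dark green cap, 36 mm across, 115 mm tall; stands in a rack cell and stays there. This point: on its axis, half-way up; its z axis is the bottle's axis
- rack: fixed blue rack, 128 (x) by 158 mm (y), origin under its centre on the table. Two rows of three open cells: centres at x -37 and +37, y -50, 0, +50 mm; 46 mm wide inside, floor 6 mm, wall tops 45 mm up. In a row (along y) bottles are 8 to 14 mm apart: no finger fits. Between the rows is a lane of 32 to 38 mm: close the fingers along rack x, opened only about 50 mm
- shaker: fixed grey bench shaker, 210 (x) by 140 mm (y), origin under its centre on the table. Its -x end, towards the robot, is a control ledge (top 49 mm above the table) with the red toggle in its middle and a fixed grey knob at y = -45 mm (26 mm across, top 61 mm up). The tray stands over the +x end and stays still, whatever the switch says
- tray_mid (a point): centre of the tray's black rubber floor, 64 mm above the table, at x = +42 mm, y = 0 in the shaker's frame, axes as the shaker's. Inside the fence the floor is 108 mm (x) by 118 mm (y); the fence is 12 mm high above it and 4 mm thick
- toggle (a joint): the shaker's switch, rad: about -0.4 forward (leans to the shaker's -x; starts at -0.44 to -0.28), 0 off (upright; within 0.12 counts), about +0.4 reverse (leans to +x). Turns about the shaker's y axis; pivot at x = -70, y = 0, z = 52 mm in the shaker's frame. It stays by friction where it is left; 1.5 N at the tip moves it
- toggle_tip (a point): in the red bat-shaped end of the toggle lever, on its axis, 40 mm from the pivot and 10 mm below the lever's tip; 11 mm across here. Nearest higher thing: the tray's fence (top 76 mm above the table), 54 mm from the upright lever
- milky: the milky bottle itself (see milky_mid): origin at the centre of its foot, z up its axis
Not all that is in view belongs to the job. Leave any orange or yellow look-alike of the part that bears clear1_mid alone.

How it is judged:
By the outcome, as a careful person would: the job done as asked, in the order asked, and still so for the second after the job is handed in, with the robot touching nothing.
It also fails if it takes over 53 s, if anything falls off the work surface, if the arm or the gripper's body presses on something with over 40 N, if the wrist force passes 120 N, or if a joint passes its speed limit or range.

ROBOT

A 6-joint arm with a two-finger parallel gripper is mounted at the origin on a cart in front of the work surface, level with it; the furniture and walls round the work are solid. World frame = base frame: x ahead of the robot, y to its left, z up, the work surface at z = 0. Lengths are in m, angles in degrees, forces in N, time in s.
With the tool pointing down it reaches from about 0.25 to 0.725 m from the base axis. Payload 9.7 kg.
Tool frame: the origin (TCP) lies midway between the tips of the shut fingers; the grasp point (between the pads) lies 19 mm behind it; z points along the fingers, y is the line along which they close (so a half turn about z gives the same grasp; the last joint's range is limited). The gripper opens to 85 mm and grips with 20 to 120 N. Pads are 22 mm wide; open, the fingers measure 114 mm over their backs; the gripper's body (76 mm by 85 mm) begins 54 mm behind the grasp point. The pads swing forward as they close: fully open they stand 13 mm farther back than shut.
Start: joints at [69.614, 4.979, 10.078, 95.1, 0, 90], TCP at [0.192, 0.516, 0.231] pointing down, gripper open.
Joint ranges: [-179.16, 179.16], [-48.56, 103.87], [-65.8, 70.77], [-126.05, 130.52], [-82.76, 87.17], [-180, 180]. Speed limits (degrees/s): [127.2, 127.2, 147.25, 180, 180, 180].

INTERFACE

Orientations are given as [roll, pitch, yaw] about the fixed x, y, z axes, in that order (R = Rz(yaw) Ry(pitch) Rx(roll)).
In Python, from workcell import bot gives the robot as it stands.
- The arm moves only by the shell command python3 -m crank 'ROWS' [FORCE]. ROWS is JSON, a list of rows, each an object with "gripper": the finger opening in mm, from 0 to 85.4; "travel": the shift along the tool's x, y, z in mm, a list of three; "twist": the turn, a rotation vector about the tool's x, y, z in rad, a list of three. In form: [{"gripper": gripper, "travel": [tx, ty, tz], "twist": [rx, ry, rz]}, ...]. A call has 1 to 12 rows; each row shifts and turns the commanded pose from where the row before left it, along the tool's axes as they then stand; what a row does not reach is not made up. A row lasts 1/8 s, in which the tool goes at most 62.5 mm and 10.7 degrees, less where a joint would pass 70% of its speed; a pose out of reach is approached as far as the arm can. A call is refused whole if a number of a shift passes 62.5 or a number of a turn 0.188, either way. A call with a gripper value outside its range is refused whole. The fingers move at their own pace and stop on an object; FORCE is the grip in N (left out, the last holds). Time passes only in rows, so rows that do not move let the fingers close. It gives the time, the measured TCP pose, the force, the opening and the grip force at its end, in the units of the state.
- bot.get_obs(): the state, without advancing time (a new reading comes with each control period).
- bot.camera(name): name is "scene" or "side" or "wrist"; returns the picture (480x640x3 uint8, red, green, blue); there is no depth.
- bot.calibration(name): a dict with "vfov" (degrees; the focal length in pixels is half the picture's height over the tangent of half this angle, whatever the lens; pixels are square), "cx", "cy" (the principal point, pixels), "k1" (the pictures are not rectified: a ray, as slopes to the right and down, at radius r is drawn at 1 + k1 r^2 times it, then the intrinsics apply), "camera_from_world" (4x4, takes a point from world to camera coordinates). Camera axes: x right, y down, z forward; pixel columns grow to the right and rows downward; lengths in m; the calibration is good to about 2 mm. A picture is of the moment at which its call begins: read the wrist's pose just before it. calibration takes no time and is no camera call; for the wrist camera it gives the pose at the moment of the call.
- bot.job_done(): hands the job in; it is judged then, once.
The state is a dict: "time": time; "q": joint angles; "qd": joint speeds; "joint_efforts": joint torques, N m; "ee_pos": TCP position; "tcp_rot": TCP orientation; "wrist_force": force on the tool from outside, world axes, zero at the start; "torque": the same for the moment, N m; "opening": finger opening in m; "grasp_force": force on a finger pad.
Only numpy, scipy, OpenCV 4.12 (cv2) and the standard library are available. Lean on these libraries where they do the work, as an engineer would, in place of code of your own. Each camera call takes 0.05 s, during which the arm holds its last target. There are 200 camera calls.

## Working session

There is one attempt and no reset: what is moved stays moved. The work goes in short steps, Python scripts to look and compute and a shell command to move; the robot and the scene stay as the last step left them, time stands still between calls to the robot, and variables do not carry over. Pictures are saved under pics/ and viewed, at most 13 in all, crops included, and the job is handed in when it is done.

```bash
mkdir -p pics; cat > h.py <<'E'
import numpy as np, cv2
from workcell import bot
def save(n,f): 
    im=bot.camera(n); cv2.imwrite(f,im[:,:,::-1]); return im
def cal(n):
    c=bot.calibration(n); f=240/np.tan(np.radians(c['vfov'])/2)
    return f,c['cx'],c['cy'],c['k1'],np.array(c['camera_from_world'])
def ray(c,u,v):
    f,cx,cy,k,T=c
    d=np.array([(u-cx)/f,(v-cy)/f]); s=d.copy()
    for _ in range(20): s=d/(1+k*(s@s))
    R=T[:3,:3]; o=-R.T@T[:3,3]; w=R.T@np.array([s[0],s[1],1]); return o,w/np.linalg.norm(w)
def plane(c,u,v,z):
    o,w=ray(c,u,v); return o+w*(z-o[2])/w[2]
def tri(*rs):
    A=sum(np.eye(3)-np.outer(w,w) for o,w in rs); b=sum((np.eye(3)-np.outer(w,w))@o for o,w in rs)
    p=np.linalg.solve(A,b); return p,[np.linalg.norm(np.cross(p-o,w)) for o,w in rs]
def proj(c,p):
    f,cx,cy,k,T=c; q=T[:3,:3]@np.array(p)+T[:3,3]; s=q[:2]/q[2]; s=s*(1+k*(s@s)); return f*s+[cx,cy]
E
python3 - <<'E'
from h import *
print(bot.get_obs())
ims=[]
for n in("scene","side","wrist"):
    c=cal(n); print(n,c[:4],(-c[4][:3,:3].T@c[4][:3,3]).round(3),c[4][2,:3].round(2)); save(n,f"pics/{n}0.png")
E
```

```text
{'time': 0.0, 'q': array([ 6.96149462e+01,  5.01068937e+00,  1.00336166e+01,  9.51019694e+01,
       -8.90148820e-04,  9.00000383e+01]), 'qd': array([-0.00648879,  0.08225502,  0.01575497, -0.03966667, -0.09268656,
       -0.08992156]), 'joint_efforts': array([ 1.57101225e-03, -5.20383596e+01,  4.64810264e+01,  1.60456676e-02,
        4.47708396e-05, -6.92441517e-07]), 'ee_pos': array([0.19149614, 0.51531632, 0.23057954]), 'tcp_rot': array([-1.79920958e+02,  8.90200820e-04,  1.59614909e+02]), 'wrist_force': array([ 0.35832586, -0.03502657,  0.21811952]), 'torque': array([ 0.02860212,  0.04463506, -0.04755943]), 'grasp_force': 0.0, 'opening': 0.08510654463240715}
scene (np.float64(457.63629704671877), 320.8528569660844, 243.11272871062593, -0.002137584655853067) [0.431 0.676 0.888] [ 0.11 -0.57 -0.82]
side (np.float64(578.342622185631), 313.51280003763077, 248.79624358166777, 0.03954908480823507) [ 0.178 -0.584  0.64 ] [ 0.37  0.73 -0.57]
wrist (np.float64(340.8801409409119), 326.0447964093091, 240.34488674096605, -0.006830746812880954) [0.116 0.543 0.373] [ 0.29 -0.11 -0.95]
```

View pics/scene0.png

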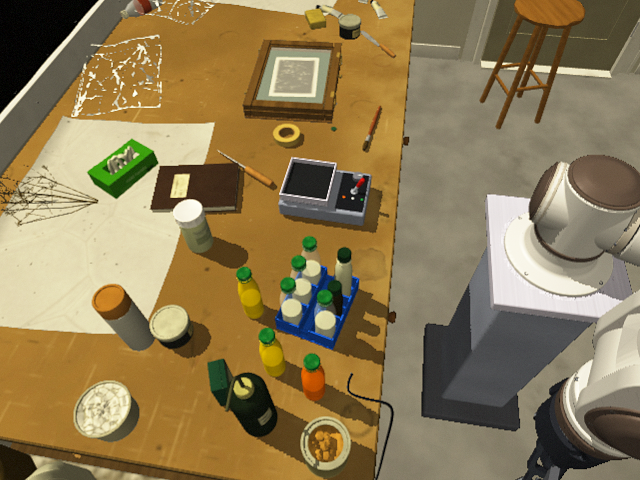

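View pics/side0.png

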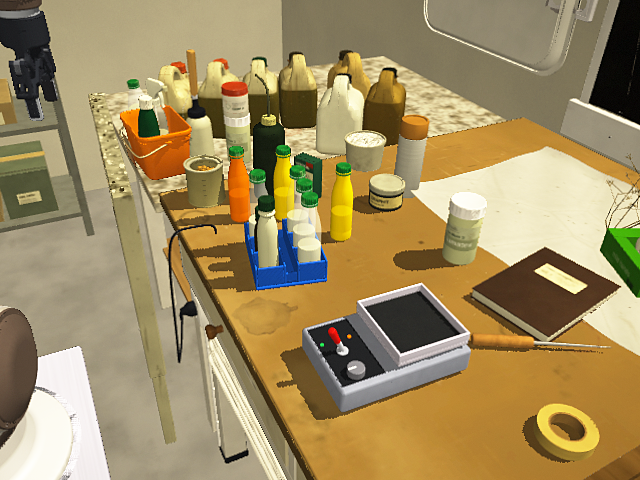

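The scene view shows the rack at about (318,300) and the shaker at (325,190), with the red toggle at (360,184). In the side view the milky bottle has its cap at (266,203) and the toggle is at (335,335).

These could be taken for the milky bottle in the scene view:
- dark-capped white bottle at (344,262)
- small dark bottle at (335,295)
- clear bottles at (310,250), (299,272), (289,295) and (324,310)
- yellow and orange look-alikes outside the rack

I choose (344,262) and will check it in a close crop.

```bash
python3 - <<'E'
from h import *
a=cv2.imread('pics/scene0.png')[150:350,265:385]; b=cv2.imread('pics/side0.png')[170:420,235:485]
A=cv2.resize(a,None,fx=2.7,fy=2.7,interpolation=2); B=cv2.resize(b,None,fx=1.8,fy=1.8,interpolation=2)
o=np.zeros((545,780,3),np.uint8); o[:A.shape[0],:A.shape[1]]=A; o[:450,325:775]=B; cv2.imwrite('pics/crop0.png',o)
E
```

```text
(no output)
```

View pics/crop0.png

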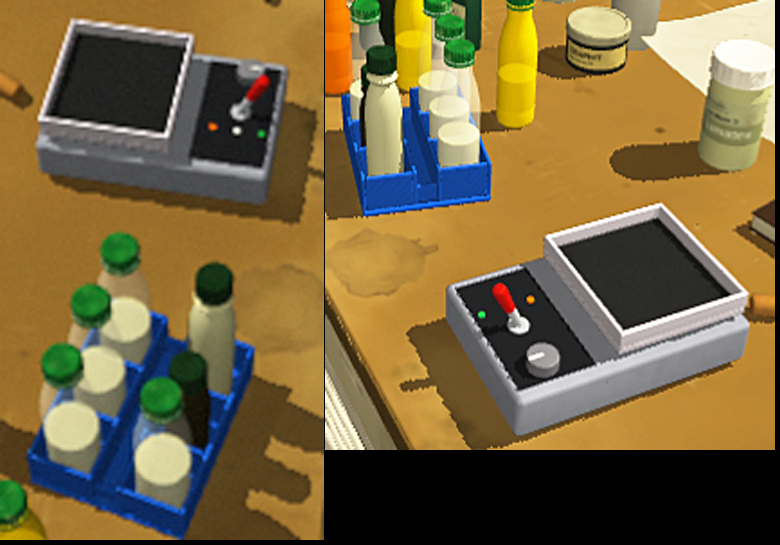

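The crop confirms it: the one opaque white bottle with a dark green cap stands in the rack's robot-side, shaker-side corner cell. The bat leans towards the robot (forward). Next I triangulate.

```bash
python3 - <<'E'
from h import *
cs,cd=cal('scene'),cal('side')
S=lambda X,Y:(265+(X-.85)/2.7,150+(Y-.85)/2.7); D=lambda X,Y:(235+(X-325.4)/1.8,170+(Y-.4)/1.8)
def t(n,a,b):
    p,e=tri(ray(cs,*a),ray(cd,*b)); print(n,p.round(4),np.round(e,4)); return p
t('cap',S(215,276),D(381,53))
P={}
for n,a,b in(('+-',(75,20),(746,292)),('--',(193,36),(622,345)),('-+',(163,141),(545,238)),('++',(41,125),(660,207))):P[n]=t('tray'+n,S(*a),D(*b))
print('mean',sum(P.values())/4)
for n,a,b in(('--',(253,345),(365,180)),('-+',(185,520),(343,95))):t('rack'+n,S(*a),D(*b))
for n,q in(('+-',(162,312)),('++',(30,460)),('--',(253,345)),('-+',(185,520))):print(n,plane(cs,*S(*q),.045).round(4))
r=[]
for f,c in(('scene',cs),('side',cd)):
    im=cv2.imread(f'pics/{f}0.png'); h=cv2.cvtColor(im,40)
    m=(((h[...,0]<6)|(h[...,0]>174))&(h[...,1]>190)&(h[...,2]>120)).astype(np.uint8)
    n,l,s,ce=cv2.connectedComponentsWithStats(m)
    ex=np.array([350,182]) if f=='scene' else np.array([335,335])
    i=1+np.argmin(np.linalg.norm(ce[1:]-ex,axis=1)); print(s[i],ce[i]); r.append(ce[i])
    ys,xs=np.where(l==i); print('top',xs[ys==ys.min()].mean(),ys.min(),'bot',xs[ys==ys.max()].mean(),ys.max())
t('bat',*r)
E
```

```text
cap [0.4759 0.1878 0.1641] [0.0005 0.0005]
tray+- [ 0.6484 -0.1379  0.0753] [0.0005 0.0005]
tray-- [ 0.5357 -0.1387  0.068 ] [0.0019 0.0019]
tray-+ [ 0.5434 -0.0078  0.0701] [0.0018 0.0018]
tray++ [ 0.6546 -0.0129  0.0686] [0.0007 0.0007]
mean [ 0.59553141 -0.07434768  0.07050674]
rack-- [0.4457 0.167  0.0431] [0.0002 0.0002]
rack-+ [0.4792 0.32   0.0418] [0.0016 0.0016]
+- [0.5216 0.1484 0.045 ]
++ [0.5988 0.2925 0.045 ]
-- [0.4456 0.1682 0.045 ]
-+ [0.4775 0.3219 0.045 ]
[356 178   9   9  31] [360.         181.58064516]
top 362.5 178 bot 357.0 186
[328 327  13  17 121] [333.89256198 334.70247934]
top 332.0 327 bot 336.5 343
bat [ 0.4698 -0.0701  0.0848] [0.0012 0.0012]
```

The cap top comes out at z=0.164 (0.167 expected) and the tray fence at about 0.071 (0.076 expected). The rack yaw is about -12.5°, the shaker yaw about -2°, and the toggle pivot is near (0.484,-0.070). I'll straddle the toggle with the fingers along shaker x and close symmetrically about the pivot. First I turn, then go above it.

```bash
python3 -m crank '[{"gripper":70,"travel":[0,0,0],"twist":[0,0,0.179]},{"gripper":70,"travel":[0,0,0],"twist":[0,0,0.179]},{"gripper":70,"travel":[0,0,0],"twist":[0,0,0.179]},{"gripper":70,"travel":[0,0,0],"twist":[0,0,0.179]},{"gripper":70,"travel":[0,0,0],"twist":[0,0,0.179]},{"gripper":70,"travel":[0,0,0],"twist":[0,0,0.179]},{"gripper":70,"travel":[0,0,0],"twist":[0,0,0.179]},{"gripper":70,"travel":[0,0,0],"twist":[0,0,0]}]' && python3 -m crank '[{"gripper":70,"travel":[-48,26,0],"twist":[0,0,0]},{"gripper":70,"travel":[-48,26,0],"twist":[0,0,0]},{"gripper":70,"travel":[-48,26,0],"twist":[0,0,0]},{"gripper":70,"travel":[-48,26,0],"twist":[0,0,0]},{"gripper":70,"travel":[-48,26,0],"twist":[0,0,0]},{"gripper":70,"travel":[-48,26,0],"twist":[0,0,0]},{"gripper":70,"travel":[-48,26,0],"twist":[0,0,0]},{"gripper":70,"travel":[-48,26,0],"twist":[0,0,0]},{"gripper":70,"travel":[-48,26,0],"twist":[0,0,0]},{"gripper":70,"travel":[-48,26,0],"twist":[0,0,0]},{"gripper":70,"travel":[-48,26,0],"twist":[0,0,0]},{"gripper":70,"travel":[-46,26,0],"twist":[0,0,0]}]' && python3 - <<'E'
from h import *
c=cal('wrist'); im=save('wrist','pics/w1.png'); o=bot.get_obs()
print(o['time'],o['ee_pos'],o['tcp_rot'],(-c[4][:3,:3].T@c[4][:3,3]).round(3))
for p in [(.4836,-.07,.052),(.4836,-.07,.092),(.4836,-.07,.049),(.5955,-.074,.064)]: print(p,proj(c,p).round(0))
E
```

```text
time: 1.15
ee_pos: [0.1916, 0.5155, 0.231]
tcp_rot: [-180.0, 0.0, 87.9]
wrist_force: [0.3, -0.5, -0.0]
opening: 0.0699
grasp_force: 0.0
time: 2.65
ee_pos: [0.482, -0.0718, 0.2313]
tcp_rot: [180.0, -0.0, 88.1]
wrist_force: [1.2, 0.1, -0.1]
opening: 0.0699
grasp_force: 0.0
2.7 [ 0.48398624 -0.0758911   0.23019722] [1.79983883e+02 1.12311820e-01 8.79648502e+01] [0.485 0.009 0.374]
(0.4836, -0.07, 0.052) [327. 212.]
(0.4836, -0.07, 0.092) [327. 224.]
(0.4836, -0.07, 0.049) [327. 212.]
(0.5955, -0.074, 0.064) [447. 216.]
```

View pics/w1.png

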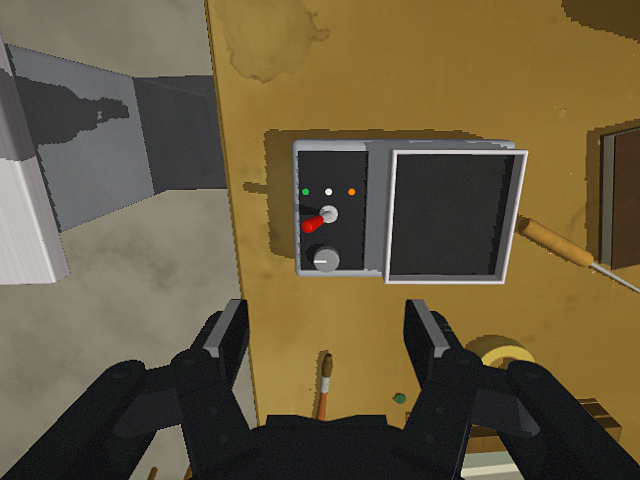

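The wrist view has the lever's base at (329,213), against a predicted (327,212). The bat lies towards -x at (310,224), with the knob at (326,260) and the tray at 387–527. The pivot estimate is confirmed at about (0.485,-0.070), so I descend straddling it.

```bash
python3 -m crank '[{"gripper":70,"travel":[5,1,30],"twist":[0,0,0]},{"gripper":70,"travel":[0,0,30],"twist":[0,0,0]},{"gripper":70,"travel":[0,0,30],"twist":[0,0,0]},{"gripper":70,"travel":[0,0,30],"twist":[0,0,0]},{"gripper":70,"travel":[0,0,28],"twist":[0,0,0]},{"gripper":70,"travel":[0,0,0],"twist":[0,0,0]},{"gripper":70,"travel":[0,0,0],"twist":[0,0,0]}]' 20 && python3 - <<'E'
from h import *
im=save('side','pics/s1.png'); o=bot.get_obs(); print(o['ee_pos'],o['wrist_force'])
A=cv2.resize(im[250:420,270:480,::-1],None,fx=3,fy=3); cv2.imwrite('pics/s1c.png',A)
E
```

```text
time: 3.58
ee_pos: [0.4831, -0.0649, 0.0844]
tcp_rot: [179.9, 0.0, 87.9]
wrist_force: [0.3, -0.5, 0.4]
opening: 0.0701
grasp_force: 0.0
[ 0.48339431 -0.06497484  0.08471171] [ 0.50386921 -0.32785584  0.25072142]
```

View pics/s1c.png

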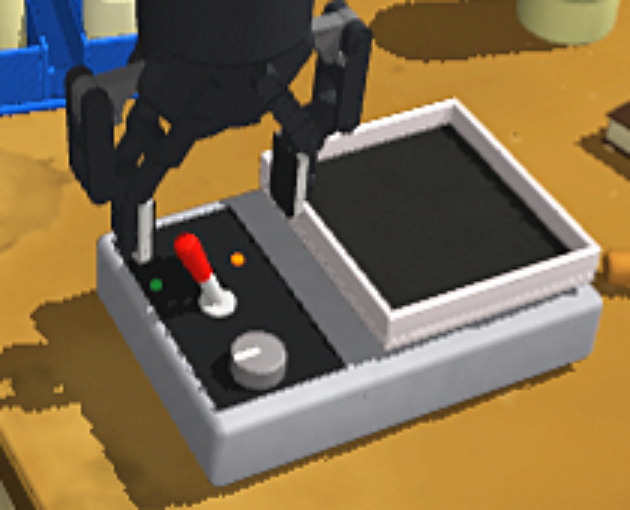

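The side crop shows both fingertips straddling the red bat (bat top at crop (187,243)), clear of the fence. I make a small shift and close.

```bash
python3 -m crank '[{"gripper":70,"travel":[-4,1,5],"twist":[0,0,0]},{"gripper":50,"travel":[0,0,0],"twist":[0,0,0]},{"gripper":40,"travel":[0,0,0],"twist":[0,0,0]},{"gripper":30,"travel":[0,0,0],"twist":[0,0,0]},{"gripper":22,"travel":[0,0,0],"twist":[0,0,0]},{"gripper":16,"travel":[0,0,0],"twist":[0,0,0]},{"gripper":12,"travel":[0,0,0],"twist":[0,0,0]},{"gripper":12,"travel":[0,0,0],"twist":[0,0,0]},{"gripper":12,"travel":[0,0,0],"twist":[0,0,0]}]' 20 && python3 -m crank '[{"gripper":20,"travel":[0,0,0],"twist":[0,0,0]},{"gripper":35,"travel":[0,0,0],"twist":[0,0,0]},{"gripper":50,"travel":[0,0,0],"twist":[0,0,0]},{"gripper":50,"travel":[0,0,0],"twist":[0,0,0]},{"gripper":50,"travel":[0,0,-40],"twist":[0,0,0]},{"gripper":50,"travel":[0,0,-40],"twist":[0,0,0]},{"gripper":50,"travel":[0,0,-55],"twist":[0,0,0]},{"gripper":50,"travel":[0,0,0],"twist":[0,0,0]},{"gripper":50,"travel":[0,0,0],"twist":[0,0,0]}]' && python3 - <<'E'
from h import *
o=bot.get_obs(); c=cal('wrist'); w=save('wrist','pics/w2.png'); s=save('side','pics/s2.png'); cd=cal('side'); cs=cal('scene'); sc=save('scene','pics/sc2.png'); print(o['ee_pos'])
r=[]
for im,cc,ex in((w,c,(329,220)),(s,cd,(340,335)),(sc,cs,(352,182))):
    h=cv2.cvtColor(im,cv2.COLOR_RGB2HSV); m=(((h[...,0]<6)|(h[...,0]>174))&(h[...,1]>190)&(h[...,2]>110)).astype(np.uint8)
    n,l,st,ce=cv2.connectedComponentsWithStats(m); ok=[i for i in range(1,n) if st[i,4]>8]
    i=min(ok,key=lambda i:np.linalg.norm(ce[i]-ex)); print(st[i],ce[i]); r.append(ray(cc,*ce[i]))
print(tri(*r),tri(*r[:2]))
for p in [(.4845,-.07,.052),(.4845,-.07,.092)]: print(proj(c,p).round(1),proj(cd,p).round(1))
o=np.zeros((600,800,3),np.uint8); o[:600,:400]=cv2.resize(w[150:300,280:380,::-1],(400,600)); o[:600,400:]=cv2.resize(s[290:410,300:380,::-1],(400,600)); cv2.imwrite('pics/c2.png',o)
# tray from wrist
E
```

```text
time: 4.75
ee_pos: [0.4836, -0.069, 0.0783]
tcp_rot: [180.0, -0.0, 87.8]
wrist_force: [-1.6, 0.7, 1.2]
opening: 0.0121
grasp_force: 0.7
time: 5.88
ee_pos: [0.4836, -0.069, 0.213]
tcp_rot: [-180.0, 0.0, 87.8]
wrist_force: [0.7, -0.5, -0.1]
opening: 0.0499
grasp_force: 0.0
[ 0.48363909 -0.06899115  0.21298844]
[320 227  14  18 158] [326.43037975 236.48734177]
[339 322   9  19 129] [342.75968992 330.58914729]
[353 176   4  10  32] [354.375   180.40625]
(array([ 0.48344691, -0.0719216 ,  0.08745287]), [np.float64(0.002431129057893315), np.float64(0.0019516364497300575), np.float64(0.0017231550780065098)]) (array([ 0.48252698, -0.0729758 ,  0.08952949]), [np.float64(0.0016944591827593165), np.float64(0.001694459182759442)])
[326.7 220.1] [343.1 348.3]
[326.8 233. ] [344.3 327.4]
```

View pics/c2.png

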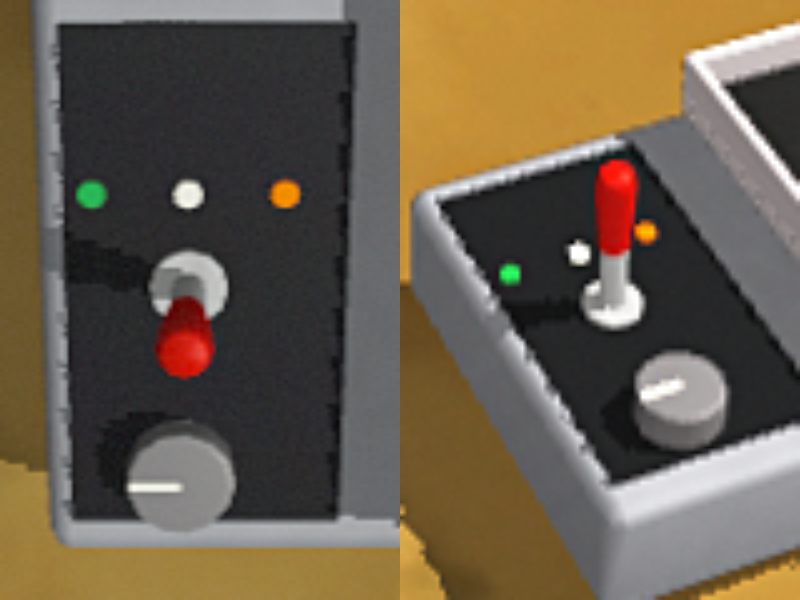

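The toggle stands upright: in the wrist view its base is at column 327.2 and its tip at 326.3, a lean of about -0.02 rad. Now I go above the milky bottle.

```bash
python3 -m crank '[{"gripper":50,"travel":[0,0,-40],"twist":[0,0,0.18]},{"gripper":50,"travel":[42,-10,0],"twist":[0,0,0]},{"gripper":50,"travel":[42,-11,0],"twist":[0,0,0]},{"gripper":50,"travel":[42,-11,0],"twist":[0,0,0]},{"gripper":50,"travel":[42,-11,0],"twist":[0,0,0]},{"gripper":50,"travel":[42,-10,0],"twist":[0,0,0]},{"gripper":50,"travel":[39,-10,0],"twist":[0,0,0]},{"gripper":50,"travel":[0,0,0],"twist":[0,0,0]},{"gripper":50,"travel":[0,0,0],"twist":[0,0,0]}]' && python3 - <<'E'
from h import *
c=cal('wrist'); im=save('wrist','pics/w3.png'); o=bot.get_obs(); print(o['ee_pos'],o['tcp_rot'])
for p in [(.476,.188,.167),(.4457,.167,.045)]: print(proj(c,p).round(0))
E
```

```text
time: 7.15
ee_pos: [0.4757, 0.1875, 0.2526]
tcp_rot: [-179.9, 0.1, 77.5]
wrist_force: [0.6, -0.4, -0.0]
opening: 0.0501
grasp_force: 0.0
[0.47582517 0.18715244 0.25285196] [-1.79964264e+02  3.61280566e-02  7.74875751e+01]
[326. 246.]
[303. 232.]
```

View pics/w3.png

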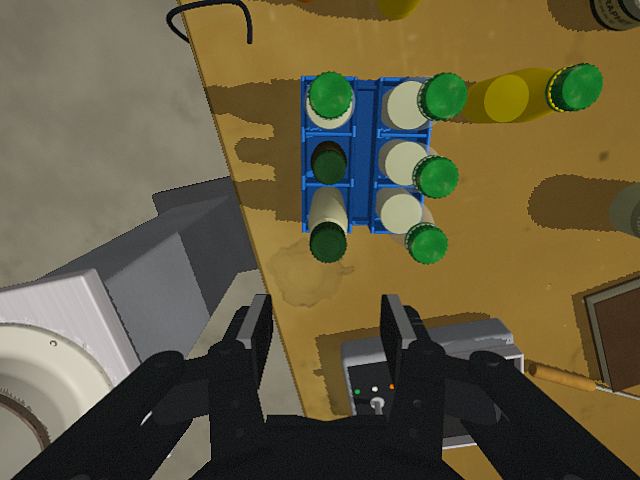

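The wrist view has the milky cap at (328,243), against a predicted (326,246), so the error is about 1–2 mm. The rack edges are square with the picture. The dark bottle is at (330,163) and the clear caps are at (330,95), (442,97), (436,176) and (427,243). I make the correction and descend.

```bash
python3 -m crank '[{"gripper":50,"travel":[2,1,25],"twist":[0,0,0]},{"gripper":50,"travel":[0,0,25],"twist":[0,0,0]},{"gripper":50,"travel":[0,0,25],"twist":[0,0,0]},{"gripper":50,"travel":[0,0,25],"twist":[0,0,0]},{"gripper":50,"travel":[0,0,25],"twist":[0,0,0]},{"gripper":50,"travel":[0,0,15],"twist":[0,0,0]},{"gripper":50,"travel":[0,0,8],"twist":[0,0,0]},{"gripper":50,"travel":[0,0,6],"twist":[0,0,0]},{"gripper":50,"travel":[0,0,0],"twist":[0,0,0]}]' 45 && python3 - <<'E'
from h import *
im=save('side','pics/s4.png'); w=save('wrist','pics/w4.png'); print(bot.get_obs()['wrist_force'])
o=np.zeros((500,800,3),np.uint8); o[:,:400]=cv2.resize(im[130:300,220:356,::-1],(400,500)); o[:300,400:]=cv2.resize(w[150:450,130:530,::-1],(400,300)); cv2.imwrite('pics/c4.png',o)
E
```

```text
time: 8.32
ee_pos: [0.4774, 0.1895, 0.0994]
tcp_rot: [180.0, -0.0, 77.5]
wrist_force: [0.1, -0.4, 0.0]
opening: 0.0499
grasp_force: 0.0
[0.25351202 0.82441571 1.07941234]
```

View pics/c4.png

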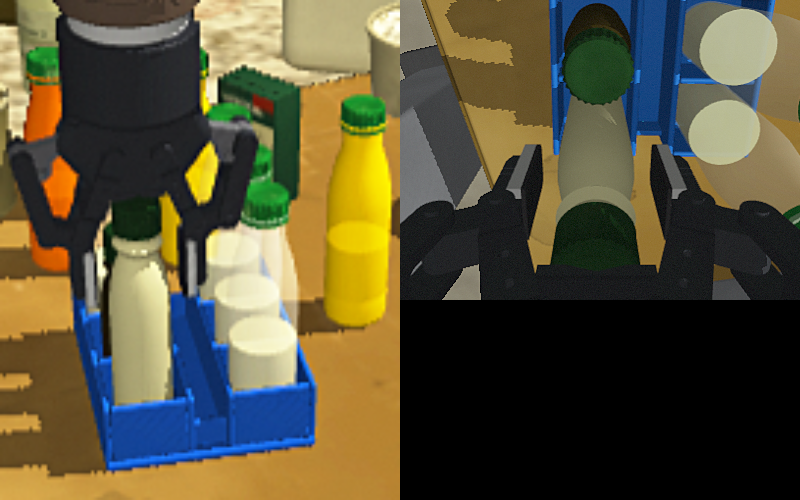

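The crops show the fingers on either side of the bottle, with one in the lane. The cap is centred under the palm and nothing is touched. I close, then lift gently.

```bash
python3 -m crank '[{"gripper":40,"travel":[0,0,0],"twist":[0,0,0]},{"gripper":30,"travel":[0,0,0],"twist":[0,0,0]},{"gripper":25,"travel":[0,0,0],"twist":[0,0,0]},{"gripper":25,"travel":[0,0,0],"twist":[0,0,0]},{"gripper":25,"travel":[0,0,0],"twist":[0,0,0]},{"gripper":25,"travel":[0,0,-5],"twist":[0,0,0]},{"gripper":25,"travel":[0,0,-10],"twist":[0,0,0]},{"gripper":25,"travel":[0,0,-10],"twist":[0,0,0]},{"gripper":25,"travel":[0,0,0],"twist":[0,0,0]}]' 45
```

```text
time: 9.55
ee_pos: [0.4779, 0.1897, 0.1254]
tcp_rot: [179.9, -0.1, 77.5]
wrist_force: [0.5, 0.5, -0.9]
opening: 0.0332
grasp_force: 44.9
```

Held: opening 33 mm, grip 45 N. I lift clear and carry it to above the tray.

```bash
python3 -m crank '[{"gripper":25,"travel":[0,0,-15],"twist":[0,0,0]},{"gripper":25,"travel":[0,0,-20],"twist":[0,0,0]},{"gripper":25,"travel":[0,0,-20],"twist":[0,0,0]},{"gripper":25,"travel":[0,0,-20],"twist":[0,0,0]},{"gripper":25,"travel":[0,0,0],"twist":[0,0,0]}]' && python3 -m crank '[{"gripper":25,"travel":[-10,7,0],"twist":[0,0,0]},{"gripper":25,"travel":[-20,15,0],"twist":[0,0,0]},{"gripper":25,"travel":[-23,17,0],"twist":[0,0,0]},{"gripper":25,"travel":[-24,18,0],"twist":[0,0,0]},{"gripper":25,"travel":[-24,18,0],"twist":[0,0,0]},{"gripper":25,"travel":[-24,18,0],"twist":[0,0,0]},{"gripper":25,"travel":[-24,18,0],"twist":[0,0,0]},{"gripper":25,"travel":[-24,18,0],"twist":[0,0,0]},{"gripper":25,"travel":[-24,18,0],"twist":[0,0,0]},{"gripper":25,"travel":[-20,15,0],"twist":[0,0,0]},{"gripper":25,"travel":[-15,10,0],"twist":[0,0,0]},{"gripper":25,"travel":[0,0,0],"twist":[0,0,0]}]' && python3 - <<'E'
from h import *
im=save('side','pics/s5.png'); sc=save('scene','pics/sc5.png'); cd=cal('side'); cs=cal('scene'); o=bot.get_obs(); print(o['ee_pos'],o['wrist_force'])
p=o['ee_pos'].copy(); p[2]-=.093; print('foot px',proj(cd,p),proj(cs,p))
o=np.zeros((480,800,3),np.uint8); o[:,:400]=cv2.resize(im[180:420,290:490,::-1],(400,480)); o[:400,400:]=cv2.resize(sc[80:280,220:420,::-1],(400,400)); cv2.imwrite('pics/c5.png',o)
E
```

```text
time: 10.18
ee_pos: [0.478, 0.1898, 0.2012]
tcp_rot: [179.9, -0.1, 77.5]
wrist_force: [-0.0, -0.8, -2.3]
opening: 0.0334
grasp_force: 45.0
time: 11.68
ee_pos: [0.5952, -0.0753, 0.1987]
tcp_rot: [-179.9, 0.0, 77.4]
wrist_force: [0.1, -0.5, -1.5]
opening: 0.0331
grasp_force: 45.1
[ 0.59495092 -0.07401157  0.199172  ] [-0.56703403  0.97731066 -1.41976883]
foot px [413.54957933 299.37763143] [308.33222114 168.70013683]
```

View pics/c5.png

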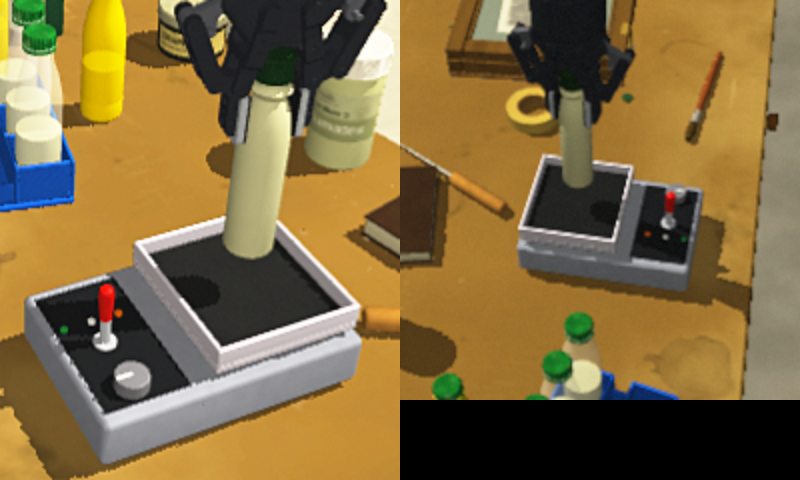

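The bottle hangs over the tray, with its foot at side crop (248,245) and scene crop (577,183). It seems slightly tilted in the pads, so I measure its axis from both views.

```bash
python3 - <<'E'
from h import *
cd=cal('side'); cs=cal('scene'); im=cv2.imread('pics/s5.png'); sc=cv2.imread('pics/sc5.png')
def edge(im,box):  # body mid-columns per row
    x0,x1,y0,y1=box; h=cv2.cvtColor(im,40)[y0:y1,x0:x1]; m=(h[...,2]>110)&(h[...,0]>18)&(h[...,0]<45)&(h[...,1]>20)&(h[...,1]<150)
    m=m.astype(np.uint8); n,l,s,c=cv2.connectedComponentsWithStats(m); i=1+s[1:,4].argmax(); ys,xs=np.where(l==i)
    r=[(y+y0,(xs[ys==y].min()+xs[ys==y].max())/2+x0,np.ptp(xs[ys==y])+1) for y in sorted(set(ys))]; return np.array(r)
a=edge(im,(395,445,235,306)); b=edge(sc,(290,325,130,175))
N=[]
for e,c in((a,cd),(b,cs)):
    e=e[2:-6]; print(e[::8].round(1).tolist()); k=np.polyfit(e[:,0],e[:,1],1)
    y0,y1=e[0,0],e[-1,0]; o,w0=ray(c,np.polyval(k,y0),y0); _,w1=ray(c,np.polyval(k,y1),y1); n=np.cross(w0,w1); N.append(n/np.linalg.norm(n))
d=np.cross(*N); d/=np.linalg.norm(d); d*=np.sign(d[2]); print('axis',d.round(3),'tilt deg',np.degrees(np.arccos(d[2])))
yaw=np.radians(-12.5); ty=np.array([np.cos(yaw),np.sin(yaw),0]); tx=np.array([-np.sin(yaw),np.cos(yaw),0]); print('along tool x,y',d@tx,d@ty)
E
```

```text
[[237.0, 425.0, 21.0], [245.0, 424.5, 22.0], [253.0, 421.5, 28.0], [261.0, 420.0, 27.0], [269.0, 418.0, 27.0], [277.0, 417.0, 27.0], [285.0, 416.0, 27.0], [293.0, 415.0, 25.0]]
[[132.0, 305.5, 10.0], [140.0, 305.5, 10.0], [148.0, 306.0, 13.0], [156.0, 306.0, 13.0], [164.0, 306.5, 10.0]]
axis [-0.01  -0.064  0.998] tilt deg 3.7338000975679466
along tool x,y -0.06499099285238413 0.004112691686705625
```

The axis is tilted about 3.7° with the top towards -tool x (pivoted about the finger line). I turn the tool back by -0.055 rad about y and descend to just above the floor.

```bash
python3 -m crank '[{"gripper":25,"travel":[0,0,0],"twist":[0,-0.03,0]},{"gripper":25,"travel":[0,0,0],"twist":[0,-0.025,0]},{"gripper":25,"travel":[0,0,12],"twist":[0,0,0]},{"gripper":25,"travel":[0,0,12],"twist":[0,0,0]},{"gripper":25,"travel":[0,0,8],"twist":[0,0,0]},{"gripper":25,"travel":[0,0,4],"twist":[0,0,0]},{"gripper":25,"travel":[0,0,0],"twist":[0,0,0]},{"gripper":25,"travel":[0,0,0],"twist":[0,0,0]}]' && python3 -m crank '[{"gripper":25,"travel":[0,0,2],"twist":[0,0,0]},{"gripper":25,"travel":[0,0,2],"twist":[0,0,0]},{"gripper":25,"travel":[0,0,0],"twist":[0,0,0]}]' && python3 -m crank '[{"gripper":25,"travel":[0,0,1],"twist":[0,0,0]},{"gripper":25,"travel":[0,0,0],"twist":[0,0,0]}]'
```

```text
time: 12.78
ee_pos: [0.5948, -0.0762, 0.1638]
tcp_rot: [180.0, 3.1, 77.5]
wrist_force: [-0.3, 0.1, -1.4]
opening: 0.0336
grasp_force: 45.1
time: 13.15
ee_pos: [0.5945, -0.0763, 0.1591]
tcp_rot: [-180.0, 3.2, 77.5]
wrist_force: [0.9, 1.1, -2.6]
opening: 0.033
grasp_force: 45.1
time: 13.4
ee_pos: [0.5946, -0.0764, 0.1585]
tcp_rot: [180.0, 3.2, 77.5]
wrist_force: [-0.1, -0.1, -1.1]
opening: 0.0332
grasp_force: 45.3
```

```bash
for i in 1 2; do python3 -m crank '[{"gripper":25,"travel":[0,0,1],"twist":[0,0,0]},{"gripper":25,"travel":[0,0,0],"twist":[0,0,0]}]' | egrep 'pos|wrist'; done; python3 - <<'E'
from h import *
im=save('side','pics/s6.png'); sc=save('scene','pics/sc6.png'); print(bot.get_obs()['wrist_force'])
o=np.zeros((480,800,3),np.uint8); o[:,:400]=cv2.resize(im[180:420,290:490,::-1],(400,480)); o[:400,400:]=cv2.resize(sc[80:280,220:420,::-1],(400,400)); cv2.imwrite('pics/c6.png',o)
E
```

```text
ee_pos: [0.5947, -0.0766, 0.1584]
wrist_force: [-1.9, -0.5, 5.7]
ee_pos: [0.5949, -0.0767, 0.1583]
wrist_force: [-3.0, 0.1, 10.7]
[-2.35219459 -0.45970603 10.50546981]
```

View pics/c6.png

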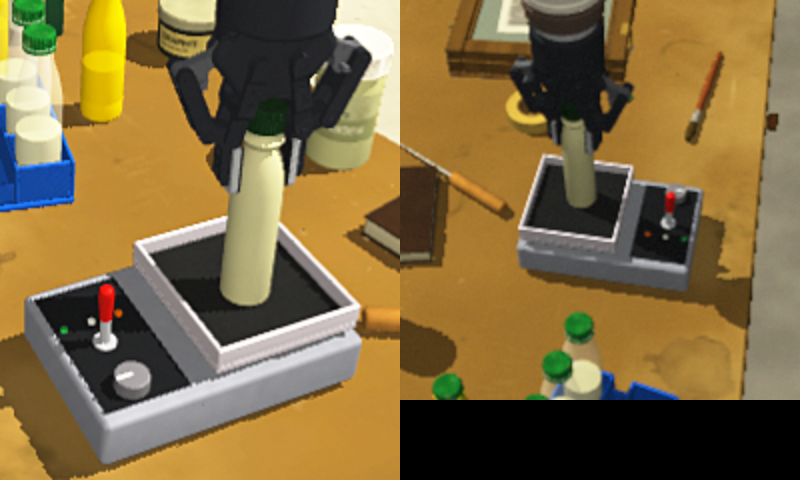

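The foot is on the tray floor (upward force 10.5 N, close to the predicted height), near the middle of the tray and upright. I ease the load, open gently and back out along the tool axis.

```bash
python3 -m crank '[{"gripper":25,"travel":[0,0,-1],"twist":[0,0,0]},{"gripper":34,"travel":[0,0,0],"twist":[0,0,0]},{"gripper":36,"travel":[0,0,0],"twist":[0,0,0]},{"gripper":40,"travel":[0,0,0],"twist":[0,0,0]},{"gripper":46,"travel":[0,0,0],"twist":[0,0,0]},{"gripper":54,"travel":[0,0,0],"twist":[0,0,0]},{"gripper":62,"travel":[0,0,0],"twist":[0,0,0]},{"gripper":62,"travel":[0,0,0],"twist":[0,0,0]}]' 20 && python3 -m crank '[{"gripper":62,"travel":[0,0,-10],"twist":[0,0,0]},{"gripper":62,"travel":[0,0,-20],"twist":[0,0,0]},{"gripper":62,"travel":[0,0,-30],"twist":[0,0,0]},{"gripper":62,"travel":[0,0,-30],"twist":[0,0,0]},{"gripper":62,"travel":[0,0,-20],"twist":[0,0,0]},{"gripper":62,"travel":[0,0,-10],"twist":[0,0,0]},{"gripper":62,"travel":[0,0,0],"twist":[0,0,0]},{"gripper":62,"travel":[0,0,0],"twist":[0,0,0]}]' && python3 - <<'E'
from h import *
im=save('side','pics/s7.png'); sc=save('scene','pics/sc7.png'); print(bot.get_obs()['wrist_force'])
o=np.zeros((600,800,3),np.uint8); o[:,:450]=cv2.resize(im[120:420,230:455,::-1],(450,600)); o[:500,450:]=cv2.resize(sc[100:350,220:395,::-1],(350,500)); cv2.imwrite('pics/c7.png',o)
E
```

```text
time: 15.0
ee_pos: [0.5946, -0.0765, 0.1573]
tcp_rot: [180.0, 3.2, 77.5]
wrist_force: [-0.1, -0.6, -0.4]
opening: 0.0622
grasp_force: 0.0
time: 16.0
ee_pos: [0.5959, -0.07, 0.2762]
tcp_rot: [-179.9, 3.2, 77.5]
wrist_force: [-1.0, 0.3, -0.2]
opening: 0.062
grasp_force: 0.0
[ 0.20517105  0.42492819 -0.10263337]
```

View pics/c7.png

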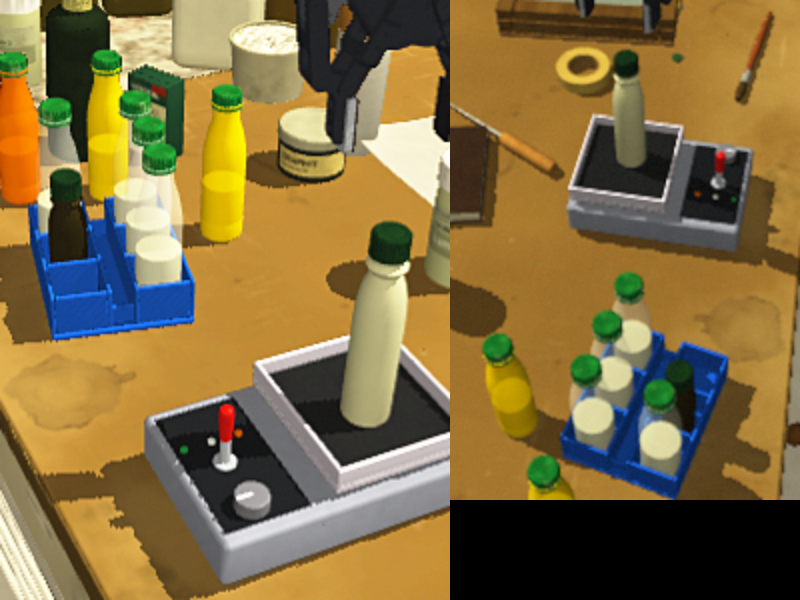

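The bottle stands upright on the tray (side crop (375,320)), the toggle is upright at (226,435), the other five bottles are in their cells, and the gripper is clear.

```bash
python3 -c "
from workcell import bot
print(bot.job_done())"
```

```text
the job is handed in; nothing more can be done
None
```

I set the toggle upright (off) first, then stood the milky bottle upright inside the tray fence; the other five bottles stayed in their cells, and I handed the job in about 16 s into the 53 s limit (the hand-in returned no verdict).

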